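# Nest the domed lids and hang the beakers to drain

### The job

Clear up this washing bench: first lift the two steel beakers out of the upturned lids and hang them mouth-down on the two sloping pegs of the draining rack, one on each, pushed fully home so that their mouths rest on the rack. Then nest the upturned domed lids, still crown down: set the middle-sized lid into the largest, which stays standing on the bench, and finally the smallest into the middle one, each sitting level on the floor of the one below. Set things down and do not let them fall, and leave the amber bottle, the white tub and the carton where they are.

Things in the scene. Friction and masses are not known exactly. Their poses are not given: they have to be found in the camera images.
- lid_large: The largest of three white domed plastic lids lying upturned (mouth up): 180 mm across the rim, 44 mm high, wall 8 mm, floor 6 mm thick, flat crown 116 mm across. Origin: under the crown's centre; z up to the mouth. The wall is nearly upright near the rim: pinch it across from above. Holds a beaker. 0.24 kg.
- lid_middle: The middle-sized of three white domed plastic lids lying upturned (mouth up): 136 mm across the rim, 58 mm high, wall 8 mm, floor 6 mm thick, flat crown 88 mm across. Origin: under the crown's centre; z up to the mouth. The wall is nearly upright near the rim: pinch it across from above. Holds a beaker. 0.18 kg. Nested, its rim is 20 mm above the largest's; play 14 mm.
- lid_small: The smallest of three white domed plastic lids lying upturned (mouth up): 100 mm across the rim, 70 mm high, wall 8 mm, floor 6 mm thick, flat crown 60 mm across. Origin: under the crown's centre; z up to the mouth. The wall is nearly upright near the rim: pinch it across from above. Empty. 0.13 kg. Nested, its rim is 18 mm above the middle one's; play 10 mm.
- beaker_a: Plain straight steel beaker, no handle, 58 mm outside diameter, 52 mm inside, 110 mm long, base 3 mm thick, standing mouth-down on the inner floor of the largest lid, closed end up. Origin: centre of its mouth; z from the mouth to the closed end. About 0.14 kg. Same as the other beaker; either may go on either peg.
- beaker_b: Plain straight steel beaker, no handle, 58 mm outside diameter, 52 mm inside, 110 mm long, base 3 mm thick, standing mouth-down on the inner floor of the middle-sized lid, closed end up. Origin: centre of its mouth; z from the mouth to the closed end. About 0.14 kg. Same as the other beaker; either may go on either peg.
- peg_left (a point): Foot of the peg at the +y end of the fixed white rack (244 x 150 mm, pegs 120 mm apart). Round-nosed grey post 40 mm thick, narrowing from 62 mm up to 12 mm at its tip, 84 mm long above this point, leaning 30 deg from vertical to the rack's low front. Point: on the peg's axis, where a seated beaker's mouth centre comes (rim on drip ribs). z up along the peg, y level along the rack, x up the slope.
- peg_right (a point): Foot of the other peg, at the -y end of the rack. Round-nosed grey post 40 mm thick, narrowing from 62 mm up to 12 mm at its tip, 84 mm long above this point, leaning 30 deg from vertical to the rack's low front. Point: on the peg's axis, where a seated beaker's mouth centre comes (rim on drip ribs). z up along the peg, y level along the rack, x up the slope.
- amber_bottle: Bystander: amber bottle with black cap, 60 mm diameter, 100 mm high; origin under its centre.
- white_tub: Bystander: white round tub, 90 mm diameter, 85 mm high; origin under its centre.
- carton: Bystander: cardboard carton 80 x 120 x 70 mm high; origin under its centre.
There are look-alikes about, which are no part of the job. What is shaped like the beaker_a but yellow is not meant.

How it is judged (in metres and radians):
On the way, in this order (a step that is already met when the one before it is completed fails the run):
1. one beaker is let go hanging mouth-down on a peg, its mouth on the rack (((z of beaker_a in the frame of peg_left below 0.012 m and x of beaker_a in the frame of peg_left between -0.02 and 0.02 m and y of beaker_a in the frame of peg_left between -0.02 and 0.02 m and angle between the z axis of beaker_a and the z axis of peg_left, either way round below 0.2 rad and contact force between the fingers and beaker_a below 0.05 N) or (z of beaker_a in the frame of peg_right below 0.012 m and x of beaker_a in the frame of peg_right between -0.02 and 0.02 m and y of beaker_a in the frame of peg_right between -0.02 and 0.02 m and angle between the z axis of beaker_a and the z axis of peg_right, either way round below 0.2 rad and contact force between the fingers and beaker_a below 0.05 N) or (z of beaker_b in the frame of peg_left below 0.012 m and x of beaker_b in the frame of peg_left between -0.02 and 0.02 m and y of beaker_b in the frame of peg_left between -0.02 and 0.02 m and angle between the z axis of beaker_b and the z axis of peg_left, either way round below 0.2 rad and contact force between the fingers and beaker_b below 0.05 N) or (z of beaker_b in the frame of peg_right below 0.012 m and x of beaker_b in the frame of peg_right between -0.02 and 0.02 m and y of beaker_b in the frame of peg_right between -0.02 and 0.02 m and angle between the z axis of beaker_b and the z axis of peg_right, either way round below 0.2 rad and contact force between the fingers and beaker_b below 0.05 N))), for 0.2 s.
2. both beakers hang so, one on each peg ((((z of beaker_a in the frame of peg_left below 0.012 m and x of beaker_a in the frame of peg_left between -0.02 and 0.02 m and y of beaker_a in the frame of peg_left between -0.02 and 0.02 m and angle between the z axis of beaker_a and the z axis of peg_left, either way round below 0.2 rad and contact force between the fingers and beaker_a below 0.05 N) and (z of beaker_b in the frame of peg_right below 0.012 m and x of beaker_b in the frame of peg_right between -0.02 and 0.02 m and y of beaker_b in the frame of peg_right between -0.02 and 0.02 m and angle between the z axis of beaker_b and the z axis of peg_right, either way round below 0.2 rad and contact force between the fingers and beaker_b below 0.05 N)) or ((z of beaker_a in the frame of peg_right below 0.012 m and x of beaker_a in the frame of peg_right between -0.02 and 0.02 m and y of beaker_a in the frame of peg_right between -0.02 and 0.02 m and angle between the z axis of beaker_a and the z axis of peg_right, either way round below 0.2 rad and contact force between the fingers and beaker_a below 0.05 N) and (z of beaker_b in the frame of peg_left below 0.012 m and x of beaker_b in the frame of peg_left between -0.02 and 0.02 m and y of beaker_b in the frame of peg_left between -0.02 and 0.02 m and angle between the z axis of beaker_b and the z axis of peg_left, either way round below 0.2 rad and contact force between the fingers and beaker_b below 0.05 N)))), for 0.2 s.
3. the middle-sized lid is let go, level on the floor of the largest (z of lid_middle in the frame of lid_large between 0 and 0.012 m and horizontal distance between lid_middle and lid_large below 0.024 m and angle between each of lid_middle, lid_large's own z axis and vertical below 0.12 rad and contact force between the fingers and lid_middle below 0.05 N), for 0.2 s.
4. the smallest lid is let go, level on the floor of the middle-sized (z of lid_small in the frame of lid_middle between 0 and 0.012 m and horizontal distance between lid_small and lid_middle below 0.02 m and angle between each of lid_small, lid_middle's own z axis and vertical below 0.12 rad and contact force between the fingers and lid_small below 0.05 N), for 0.2 s.
At the end, for the whole second after the job is handed in: One beaker on each peg: mouth within 12 mm of its seat, 20 mm of the axis, 0.2 rad of the peg. Middle lid in largest, smallest in middle: level within 0.12 rad, undersides up to 12 mm above the lid below, centred within 24 and 20 mm; largest on the bench (8 mm). Released, below 0.03 m/s (all of step 4 and (((z of beaker_a in the frame of peg_left below 0.012 m and x of beaker_a in the frame of peg_left between -0.02 and 0.02 m and y of beaker_a in the frame of peg_left between -0.02 and 0.02 m and angle between the z axis of beaker_a and the z axis of peg_left, either way round below 0.2 rad and contact force between the fingers and beaker_a below 0.05 N) and (z of beaker_b in the frame of peg_right below 0.012 m and x of beaker_b in the frame of peg_right between -0.02 and 0.02 m and y of beaker_b in the frame of peg_right between -0.02 and 0.02 m and angle between the z axis of beaker_b and the z axis of peg_right, either way round below 0.2 rad and contact force between the fingers and beaker_b below 0.05 N)) or ((z of beaker_a in the frame of peg_right below 0.012 m and x of beaker_a in the frame of peg_right between -0.02 and 0.02 m and y of beaker_a in the frame of peg_right between -0.02 and 0.02 m and angle between the z axis of beaker_a and the z axis of peg_right, either way round below 0.2 rad and contact force between the fingers and beaker_a below 0.05 N) and (z of beaker_b in the frame of peg_left below 0.012 m and x of beaker_b in the frame of peg_left between -0.02 and 0.02 m and y of beaker_b in the frame of peg_left between -0.02 and 0.02 m and angle between the z axis of beaker_b and the z axis of peg_left, either way round below 0.2 rad and contact force between the fingers and beaker_b below 0.05 N))) and z of lid_middle in the frame of lid_large between 0 and 0.012 m and horizontal distance between lid_middle and lid_large below 0.024 m and angle between lid_large's own z axis and vertical below 0.12 rad and contact force between the fingers and lid_middle below 0.05 N and height (world z) of lid_large below 0.008 m and linear speed of each of beaker_a, beaker_b, lid_large, lid_middle, lid_small below 0.03 m/s); the robot touches nothing.
It fails at once if a beaker or lid falls: it moves faster than 0.7 m/s without the fingers touching it ((linear speed of beaker_a above 0.7 m/s and contact force between the fingers and beaker_a below 0.02 N) or (linear speed of beaker_b above 0.7 m/s and contact force between the fingers and beaker_b below 0.02 N) or (linear speed of lid_large above 0.7 m/s and contact force between the fingers and lid_large below 0.02 N) or (linear speed of lid_middle above 0.7 m/s and contact force between the fingers and lid_middle below 0.02 N) or (linear speed of lid_small above 0.7 m/s and contact force between the fingers and lid_small below 0.02 N)).
It fails at once if a bystander (bottle, tub, carton) is moved more than 25 mm or tipped (distance of any of amber_bottle, white_tub, carton from where it was at the start of the episode above 0.025 m or angle between any of amber_bottle, white_tub, carton's own z axis and vertical above 0.3 rad).
It also fails if it takes over 72 s, if anything falls off the work surface, if the arm or the gripper's body presses on something with over 40 N, if the wrist force passes 120 N, or if a joint passes its speed limit or range.

### The arm

A 6-joint arm with a two-finger parallel gripper is mounted at the origin on the work surface. World frame = base frame: x ahead of the robot, y to its left, z up, the work surface at z = 0. Lengths are in mm, angles in rad, forces in N, time in s.
With the tool pointing down it reaches from about 275 to 1000 mm from the base axis. Payload 8.4 kg.
Tool frame: the origin (TCP) lies at the very end of the fingers, on their centre line; the grasp point (between the pads) lies 19 mm behind it; z points along the fingers, y is the line along which they close (so a half turn about z gives the same grasp; the last joint's range is limited). The gripper opens to 85 mm and grips with 20 to 120 N. Pads are 22 mm wide; open, the fingers measure 114 mm over their backs; the gripper's body (76 mm by 85 mm) begins 54 mm behind the grasp point. The pads swing forward as they close: fully open they stand 13 mm farther back than shut.
Start: joints at [-1.129, 0.353, 1.633, -0, 1.155, -0.002], TCP at [268.358, -564.457, 231.281] pointing down, gripper open.
Joint ranges: [-2.63, 2.63], [-0.92, 2.1], [0.06, 2.66], [-1.3, 4.44], [0, 2.69], [-3.02, 3.02]. Speed limits (rad/s): [2.22, 2.22, 2.79, 3.14, 3.14, 3.14].

### API

Orientations are given as [roll, pitch, yaw] about the fixed x, y, z axes, in that order (R = Rz(yaw) Ry(pitch) Rx(roll)).
In Python, from rig import sensors, grab_frame, camera_params, order gives the robot as it stands. The module is installed in compiled form; this text tells all that it offers.
- The arm moves only by the tool move_arm, never from a script. Its argument "motion" is a list of rows, each a list of 7 numbers: the turn, a rotation vector about the tool's x, y, z in shares of pi/2 rad (1.0 is pi/2 rad), then the shift along the tool's x, y, z in shares of 500 mm (1.0 is 500 mm), then the finger opening in m, from 0 to 0.0854. A call has 1 to 8 rows; each row is the pose to reach, as a shift and turn from the pose commanded when the call began, along the tool's axes at that moment; what a row does not reach only later rows make up. A row lasts 1/8 s, in which the tool goes at most 62.5 mm and 10.7 degrees, less where a joint would pass 70% of its speed; a pose out of reach is approached as far as the arm can. A shift or turn number past 1, either way, is cut back to 1. A call with a gripper value outside its range is refused whole. The fingers move at their own pace and stop on an object; "grip_force" is the grip in N (left out, the last holds). Time passes only in rows, so rows that repeat a pose let the fingers close. It gives the time, the measured TCP pose, the force, the opening and the grip force at its end, in the units of the state.
- sensors.sense(): the state, without advancing time (a new reading comes with each control period).
- grab_frame(name): name is "scene" or "top"; returns (picture, depth): 400x640x3 uint8, red, green, blue; 400x640 float32, mm along the optical axis (not along the pixel's ray), 0 where there is no reading.
- camera_params(name): a dict with "camera_matrix" (3x3 intrinsics, pixels), "world_from_camera" (4x4, takes a point from camera to world coordinates). Camera axes: x right, y down, z forward; pixel columns grow to the right and rows downward; lengths in mm; the calibration is good to about 2 mm. A picture is of the moment at which its call begins. camera_params takes no time and is no camera call.
- order.sign_off(): hands the job in; it is judged then, once.
The state is a dict: "clock": time; "qpos": joint angles; "qvel": joint speeds; "joint_efforts": joint torques, N m; "eef_pos": TCP position; "tcp_rot": TCP orientation; "contact_force": force on the tool from outside, world axes, zero at the start; "wrist_torque": the same for the moment, N m; "opening": opening from 0.0 (shut) to 1.0 (fully open); "grasp_force": force on a finger pad.
Only numpy, scipy, OpenCV 4.12 (cv2) and the standard library are available. Lean on these libraries where they do the work, as an engineer would, in place of code of your own. Each camera call takes 0.05 s, during which the arm holds its last target. There are 200 camera calls.

## Working session

There is one attempt and no reset: what is moved stays moved. The work goes in short steps, Python scripts to look and compute and a tool call to move; the robot and the scene stay as the last step left them, time stands still between calls to the robot, and variables do not carry over. Pictures are saved under pics/ and viewed, at most 10 in all, crops included, and the job is handed in when it is done.

Besides the shell and the picture viewer there is one more tool, called after ">>>" as name(argument=value, ...) on one line, values as JSON. move_arm: Moves the arm, as the interface text tells. Its arguments: {"type":"object","properties":{"motion":{"type":"array","items":{"type":"array","items":{"type":"number"}}},"grip_force":{"type":"number"}},"required":["motion"]}

```bash
mkdir -p pics
python3 - <<'E'
from rig import *
import cv2,numpy as np
print(sensors.sense())
for n in("scene","top"):
    p,d=grab_frame(n); cv2.imwrite(f"pics/{n}0.png",p[:,:,::-1]); np.savez(f"{n}0.npz",p=p,d=d)
    c=camera_params(n);print(n,np.round(c["camera_matrix"],1).tolist(),np.round(c["world_from_camera"],3).tolist())
E
```

```text
{'clock': 0.0, 'qpos': array([-1.12938478e+00,  3.53615510e-01,  1.63414960e+00, -2.21234554e-05,
        1.15520214e+00, -2.38884883e-03]), 'qvel': array([-3.43471620e-04,  3.24800470e-04,  5.28199122e-04,  1.06075494e-03,
        9.52893505e-05,  8.21702381e-04]), 'joint_efforts': array([ 3.58058358e-03, -6.05230236e+01, -3.42065799e+01,  3.72000677e-04,
        9.54426796e-03,  4.19026401e-05]), 'eef_pos': array([ 268.15246535, -564.01628994,  230.57545071]), 'tcp_rot': array([-3.14021801e+00,  1.69441781e-05,  4.43809352e-01]), 'contact_force': array([0.21356533, 1.14791752, 0.26086038]), 'wrist_torque': array([ 0.08145097, -0.03756796, -0.0248858 ]), 'grasp_force': 0.0, 'opening': 1.005131600353693}
scene [[469.5, 0.0, 312.8], [0.0, 469.5, 205.5], [0.0, 0.0, 1.0]] [[-0.624, 0.671, -0.401, 1026.775], [0.781, 0.526, -0.336, 356.082], [-0.015, -0.523, -0.852, 1135.404], [0.0, 0.0, 0.0, 1.0]]
top [[456.6, 0.0, 316.9], [0.0, 456.6, 191.6], [0.0, 0.0, 1.0]] [[-0.001, -0.997, 0.072, 445.096], [-1.0, 0.002, 0.019, -65.272], [-0.02, -0.072, -0.997, 1369.341], [0.0, 0.0, 0.0, 1.0]]
```

View pics/scene0.png

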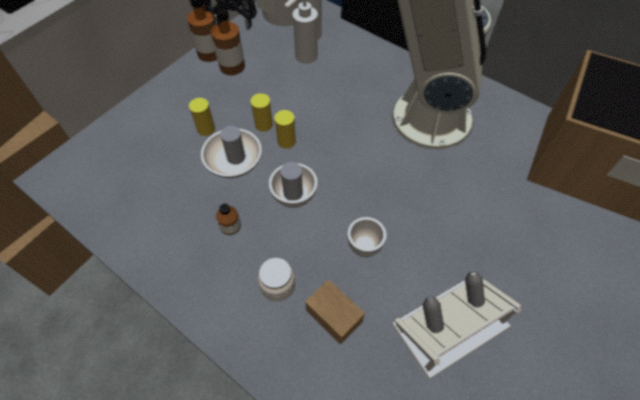

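View pics/top0.png

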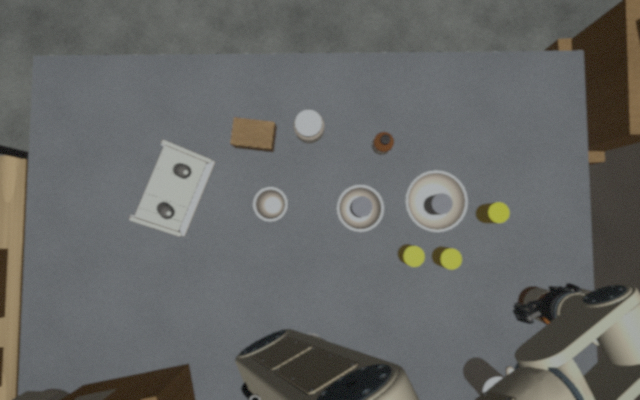

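Scene view: the beakers are at (233,145) and (291,180), the lids at (231,152), (293,183) and (367,236), and the pegs at (433,314) and (475,288). Top view: the beakers are at (440,204) and (362,206), the small lid at (270,204), and the pegs at (182,170) and (166,210). The yellow cups are the decoys.

```bash
cat > h.py <<'E'
import numpy as np,cv2
from rig import *
from scipy.optimize import least_squares
def cloud(n,d):
    c=camera_params(n);K=c["camera_matrix"];T=c["world_from_camera"]
    v,u=np.mgrid[:400,:640]
    P=np.stack([(u-K[0,2])/K[0,0]*d,(v-K[1,2])/K[1,1]*d,d],-1)
    W=P@T[:3,:3].T+T[:3,3]; W[d<=0]=np.nan; return W
def look():
    o={}
    for n in("scene","top"):
        p,d=grab_frame(n);o[n]=(p,cloud(n,d))
    return o
def ray(n,u,v,z):
    c=camera_params(n);K=c["camera_matrix"];T=c["world_from_camera"]
    r=T[:3,:3]@[(u-K[0,2])/K[0,0],(v-K[1,2])/K[1,1],1];return T[:3,3]+r*(z-T[2,3])/r[2]
def circ(X,Y,r=None):
    m=[np.median(X),np.median(Y)]
    f=(lambda p:np.hypot(X-p[0],Y-p[1])-(p[2] if r is None else r))
    s=least_squares(f,m+([50] if r is None else []),loss="soft_l1",f_scale=2);return np.round(s.x,1),round(np.median(abs(f(s.x))),1)
E
python3 - <<'E'
from h import *
for n in("scene","top"):
    z=np.load(n+"0.npz");p=z["p"];W=cloud(n,z["d"])
    c=(350,-330),(440,-90),(440,100)   # rough guess from below
    pix=dict(L=(440,204),M=(362,206),S=(270,204)) if n=="top" else dict(L=(233,145),M=(291,180),S=(367,236))
    print(n,"bench z",np.nanmedian(W[250:290,150:300,2] if n=="top" else W[230:260,60:150,2]))
    for k,(u,v) in pix.items():
        h=dict(L=44,M=58,S=70)[k];R=dict(L=90,M=68,S=50)[k]
        c=ray(n,u,v,dict(L=116,M=116,S=6)[k])
        q=W.reshape(-1,3);dd=np.hypot(q[:,0]-c[0],q[:,1]-c[1])
        a=q[dd<R*1.5]
        print(k,np.round(c),"zhist",np.histogram(a[:,2],bins=np.arange(-8,130,6))[0])
        m=abs(a[:,2]-h)<4; 
        if k!="S":
            t=a[a[:,2]>105];rim=a[m&(np.hypot(a[:,0]-c[0],a[:,1]-c[1])>R*.55)]
            print("  beaker top",np.round(np.median(t,0),1),len(t),(t[:,:2].min(0)+t[:,:2].max(0))/2, np.ptp(t[:,:2],axis=0))
        else: rim=a[m]
        print("  rim",circ(rim[:,0],rim[:,1]),circ(rim[:,0],rim[:,1],R-4),np.median(rim[:,2]),len(rim))
E
```

```text
scene bench z -1.2618783059647285
L [ 530. -343.  116.] zhist [ 795 2168  534  228  176  151  190  176  364   85   74   42   21   31
   27   22   34   20   33   41  231   17]
  beaker top [ 506.8 -377.7  114.8] 297 [ 505.16610181 -381.63608296] [56.89520636 63.20382573]
  rim (array([ 516.2, -381.2,   85.5]), np.float64(2.2)) (array([ 516.2, -381.1]), np.float64(2.4)) 43.3920985243916 334
M [ 521. -140.  116.] zhist [ 549 1612  164  105   86   77  106   86  104  102  264  126   21   29
   23   30   27   26   24   39  267   27]
  beaker top [ 499.8 -159.9  115.1] 340 [ 497.83596435 -161.32344706] [60.44478699 57.77190644]
  rim (array([ 496.1, -160.8,   63.8]), np.float64(2.1)) (array([ 496.1, -160.9]), np.float64(2.1)) 57.10941271531624 244
S [481.  87.   6.] zhist [250 666 185  80  67  69  69  76  66  74  64  74 232 110   0   0   0   0
   0   0   0   0]
  rim (array([506.6,  95.8,  45.7]), np.float64(2.1)) (array([506.6,  95.8]), np.float64(2.1)) 69.3321821923796 295
top bench z -0.8368235662403549
L [ 501. -377.  116.] zhist [ 951 2365  789  424  307  223  186  196  429   93   26  
[... 166 characters left out ...]
([ 513.5, -383. ,   85.1]), np.float64(2.2)) (array([ 513.5, -383. ]), np.float64(2.2)) 43.51466737853218 484
M [ 495. -164.  116.] zhist [ 581 1278  313  201  127  111   84   50   46   75  227  164    9    2
    1    1    4    1    0   31  275   45]
  beaker top [ 495.5 -161.9  115.3] 351 [ 495.55013367 -161.86839303] [55.0352204 55.2131311]
  rim (array([ 492.9, -161.7,   63.4]), np.float64(1.9)) (array([ 492.8, -161.7]), np.float64(1.9)) 57.617034036166274 324
S [506. 102.   6.] zhist [307 717 251 107  67  56  50  22  17  20  21  37 177  90   0   0   0   0
   0   0   0   0]
  rim (array([504.2,  95.2,  45.7]), np.float64(1.9)) (array([504.2,  95.2]), np.float64(1.9)) 69.30106653964526 236
```

```bash
cat > pegs.py <<'E'
from h import *
from scipy.spatial.transform import Rotation as Ro
for n in("scene","top"):
    z=np.load(n+"0.npz");p=z["p"].astype(int);W=cloud(n,z["d"])
    for nm,c in(("A",(505,-380)),("B",(497,-161))):
        t=W[(W[...,2]>111)&(np.hypot(W[...,0]-c[0],W[...,1]-c[1])<42)]
        print(n,"beaker",nm,circ(*cv2.convexHull(t[:,:2].astype(np.float32))[:,0].T,29),np.median(t[:,2]).round(1),len(t))
    box=np.zeros(p.shape[:2],bool)
    if n=="top": box[135:240,125:220]=1
    else: box[265:375,390:525]=1
    br=p.sum(-1)
    m=box&(W[...,2]>12); 
    white=m&(br>420)
    q=W[white];
    best=0;rng=np.random.default_rng(0)
    for _ in range(500):
        a=q[rng.choice(len(q),3)];nn=np.cross(a[1]-a[0],a[2]-a[0])
        l=np.linalg.norm(nn)
        if l<500: continue
        nn/=l;nn*=np.sign(nn[2]);k=abs((q-a[0])@nn)<2.5
        if k.sum()>best: best=k.sum();inl=k
    q2=q[inl];c0=q2.mean(0);nv=np.linalg.svd(q2-c0)[2][2];nv*=np.sign(nv[2])
    print(n,"brightness white",np.median(br[white]),"plane",np.round(c0,1),np.round(nv,3),"tilt",np.degrees(np.arccos(nv[2])).round(1),best,len(q))
    pts=W[box&(W[...,2]>0)];hgt=(pts-c0)@nv
    pp=pts[hgt>12]; 
    lab=cv2.kmeans(pp.astype(np.float32),2,None,(3,50,.1),5,0)[1].ravel()
    for i in(0,1):
        s=pp[lab==i]; hh=(s-c0)@nv
        e1=np.cross([0,0,1],nv);e1/=np.linalg.norm(e1);e2=np.cross(nv,e1)
        cy=hh<62-12
        print("  peg n",len(s),"max h",np.percentile(hh,[50,98]).round(1))
        x=circ((s[cy]-c0)@e1,(s[cy]-c0)@e2,20); f=c0+e1*x[0][0]+e2*x[0][1]
        print("  foot on plane",np.round(f,1),x[1],circ((s[cy]-c0)@e1,(s[cy]-c0)@e2))
E
python3 pegs.py
```

```text
scene beaker A (array([ 505.1, -379.8]), np.float64(0.6)) 115.2 259
scene beaker B (array([ 498.1, -161.7]), np.float64(0.9)) 115.5 309
scene brightness white 540.0 plane [562.5 389.   75.3] [-0.186 -0.462  0.867] tilt 29.8 2459 3693
  peg n 263 max h [20.3 37. ]
  foot on plane [517.  231.2 -18.4] 9.7 (array([  8.6, -77.9, 111.4]), np.float64(7.2))
  peg n 1022 max h [57.6 88.6]
  foot on plane [570.7 384.5  74.6] 40.5 (array([  1004.7, 308491.8, 308492.8]), np.float64(3.9))
top beaker A (array([ 503. , -380.6]), np.float64(0.5)) 115.3 341
top beaker B (array([ 495.7, -162.8]), np.float64(0.5)) 115.4 335
top brightness white 508.0 plane [549.5 382.3  69.3] [-0.185 -0.468  0.864] tilt 30.2 1931 3542
  peg n 79 max h [18.4 28.6]
  foot on plane [439.6 282.4  -8.4] 6.6 (array([-76.4, -32.1, 135.2]), np.float64(4.6))
  peg n 417 max h [74.4 89.8]
  foot on plane [574.  382.3  74.5] 40.8 (array([  4.7, 884.6, 873.3]), np.float64(3.2))
```

```bash
cat > pegs2.py <<'E'
from h import *
nv=np.array([-.1855,-.465,.8656]);nv/=np.linalg.norm(nv)
e1=np.cross([0,0,1],nv);e1/=np.linalg.norm(e1);e2=np.cross(nv,e1);c0=np.array([556,385.6,72.3])
B=np.stack([e1,e2,nv]);print(B.round(3))
for n in("scene","top"):
    z=np.load(n+"0.npz");p=z["p"].astype(int);W=cloud(n,z["d"])
    L=(W-c0)@B.T
    inb=(abs(L[...,0])<110)&(abs(L[...,1])<90)&(L[...,2]>-15)
    print(n,"plane h",np.percentile(L[inb&(p.sum(-1)>420)][:,2],[5,25,50,75,95]).round(1))
    s=L[inb&(L[...,2]>14)]
    for sg in(-1,1):
        k=s[np.sign(s[:,0])==sg]
        for lo,hi in((14,30),(30,45),(45,60)):
            j=k[(k[:,2]>lo)&(k[:,2]<hi)]
            if len(j)>8: print("  ",sg,(lo,hi),len(j),circ(j[:,0],j[:,1],20))
        tip=k[k[:,2]>np.percentile(k[:,2],90)]; print("   tip",tip.mean(0).round(1),"max h",k[:,2].max().round(1),len(k))
E
python3 pegs2.py
```

```text
[[ 0.929 -0.371  0.   ]
 [ 0.321  0.804  0.501]
 [-0.186 -0.465  0.866]]
scene plane h [-4.  -1.3  0.   1.4  5.7]
   -1 (14, 30) 84 (array([-44.4,  20.8]), np.float64(4.1))
   -1 (30, 45) 91 (array([-43.8,  20.6]), np.float64(3.8))
   -1 (45, 60) 84 (array([-40. ,  17.5]), np.float64(4.3))
   tip [-59.9  -3.8  86.4] max h 90.4 491
   1 (14, 30) 87 (array([56.5, -8.2]), np.float64(0.6))
   1 (30, 45) 87 (array([74.1, 21.8]), np.float64(3.6))
   1 (45, 60) 88 (array([74.6, 21.1]), np.float64(4.6))
   tip [57.7 -3.2 86.8] max h 91.4 508
top plane h [-4.8 -1.9  0.1  2.2  6.3]
   -1 (14, 30) 15 (array([-64.6,  -9.4]), np.float64(0.3))
   -1 (30, 45) 16 (array([-43.9,  18.7]), np.float64(3.7))
   -1 (45, 60) 17 (array([-65.2,  -9.1]), np.float64(0.5))
   tip [-89.  -87.1 977.8] max h 983.8 454
   1 (14, 30) 15 (array([55.3, -9. ]), np.float64(0.5))
   1 (30, 45) 13 (array([55.4, -9.3]), np.float64(0.2))
   1 (45, 60) 13 (array([55.5, -9. ]), np.float64(0.2))
   tip [54.4 -7.8 88.6] max h 92.6 201
```

```bash
cat >> h.py <<'E'
from scipy.spatial.transform import Rotation as Ro
nv=np.array([-.1855,-.465,.8656]);nv/=np.linalg.norm(nv)
e1=np.cross([0,0,1],nv);e1/=np.linalg.norm(e1);e2=np.cross(nv,e1)
c0=np.array([556,385.6,73.3])
RP=np.stack([-e1,e2,-nv],1)
FOOT={+1:c0+56*e1-8.7*e2+5*nv,-1:c0-64.2*e1-8.8*e2+5*nv}
def down(yaw): return Ro.from_euler("xyz",[np.pi,0,yaw]).as_matrix()
def to(pos,R,frm=None):
    s=sensors.sense() if frm is None else frm
    R0=Ro.from_euler("xyz",s["tcp_rot"]).as_matrix()
    print("turn",np.round(Ro.from_matrix(R0.T@R).as_rotvec(),3),"shift m",np.round(R0.T@(np.array(pos)-s["eef_pos"])/1000,4))
    return dict(tcp_rot=Ro.from_matrix(R).as_euler("xyz"),eef_pos=np.array(pos))
E
python3 - <<'E'
from h import *
for n in("scene",):
    z=np.load(n+"0.npz");L=(cloud(n,z["d"])-c0+[0,0,1])@np.stack([e1,e2,nv]).T
    s=L[(abs(L[...,0])<110)&(abs(L[...,1])<60)&(L[...,2]>14)&(L[...,2]<58)]
    for c in((-64,-8),(56,-8)):
        j=s[np.hypot(s[:,0]-c[0],s[:,1]-c[1])<40]
        print(least_squares(lambda p:np.hypot(j[:,0]-p[0],j[:,1]-p[1])-20,c,loss="soft_l1").x.round(1),len(j))
print(FOOT)
f=to([504,-380.2,160],down(np.pi/2))
f=to([504,-380.2,80],down(np.pi/2),f)
f=to([504,-380.2,240],down(np.pi/2),f)
f=to(FOOT[1]+183*nv,RP,f);f=to(FOOT[1]+74*nv,RP,f)
E
```

```text
[-63.5  -8.7] 244
[56.3 -8.2] 252
{1: array([604.29591548, 355.53018473,  73.27247544]), -1: array([492.61959484, 399.98743275,  73.22240941])}
turn [-1.000e-03 -1.000e-03 -1.127e+00] shift m [ 0.2919 -0.0647  0.0707]
turn [0. 0. 0.] shift m [ 0.   -0.    0.08]
turn [0. 0. 0.] shift m [ 0.    0.   -0.16]
turn [-0.46   0.312 -1.162] shift m [0.6506 0.0663 0.0083]
turn [-0.  0. -0.] shift m [0.    0.    0.109]
```

Careful with the scale: shifts go in shares of 500 mm and turns go in shares of pi/2 rad. That gives: 0.292 m / 0.5 = 0.584, 0.243 m / 0.5 = 0.486, -1.127 rad / 1.5708 = -0.7175.

>>> move_arm(motion=[[0, 0, -0.1082, 0.098, -0.022, 0.024, 0.0854], [0, 0, -0.2165, 0.196, -0.044, 0.048, 0.0854], [0, 0, -0.3247, 0.292, -0.066, 0.072, 0.0854], [0, 0, -0.4329, 0.39, -0.086, 0.096, 0.0854], [0, 0, -0.5411, 0.486, -0.108, 0.12, 0.0854], [0, 0, -0.6494, 0.584, -0.13, 0.142, 0.0854], [0, 0, -0.7175, 0.584, -0.13, 0.142, 0.0854], [0, 0, -0.7175, 0.584, -0.13, 0.142, 0.0854]], grip_force=60)

```text
clock: 1.1
eef_pos: [504.3, -379.7, 159.7]
tcp_rot: [-3.141, -0.001, 1.571]
contact_force: [-0.8, -0.5, -0.1]
opening: 1.002
grasp_force: 0.0
```

```bash
python3 -c "
from h import *
to([504,-380.2,80],down(np.pi/2))"
```

```text
turn [-0.001 -0.001  0.   ] shift m [-0.0005 -0.0002  0.0797]
```

Scaled: 0.08 m / 0.5 = 0.16, 0.07 m / 0.5 = 0.14.

>>> move_arm(motion=[[0, 0, 0, 0, 0, 0.08, 0.0854], [0, 0, 0, 0, 0, 0.14, 0.0854], [0, 0, 0, 0, 0, 0.16, 0.0854], [0, 0, 0, 0, 0, 0.16, 0.05], [0, 0, 0, 0, 0, 0.16, 0.05], [0, 0, 0, 0, 0, 0.16, 0.05], [0, 0, 0, 0, 0, 0.16, 0.05], [0, 0, 0, 0, 0, 0.16, 0.05]], grip_force=60)

```text
clock: 2.1
eef_pos: [504.8, -381.1, 81.8]
tcp_rot: [3.14, 0.002, 1.571]
contact_force: [-2.9, -0.5, 7.6]
opening: 0.661
grasp_force: 64.3
```

Scaled: -0.16 m / 0.5 = -0.32, -0.11 m / 0.5 = -0.22.

>>> move_arm(motion=[[0, 0, 0, 0, 0, -0.04, 0.05], [0, 0, 0, 0, 0, -0.12, 0.05], [0, 0, 0, 0, 0, -0.22, 0.05], [0, 0, 0, 0, 0, -0.32, 0.05], [0, 0, 0, 0, 0, -0.32, 0.05]])

```text
clock: 2.72
eef_pos: [506.3, -381.9, 246.4]
tcp_rot: [3.134, 0.005, 1.571]
contact_force: [0.4, 0.4, -1.3]
opening: 0.666
grasp_force: 64.3
```

Run:
```python
from h import *
s=sensors.sense();print(s["eef_pos"],s["opening"],s["grasp_force"],s["contact_force"])
to(FOOT[1]+190*nv,RP)
o=look()
for n in o: cv2.imwrite(f"pics/{n}1.png",o[n][0][:,:,::-1])
W=o["scene"][1];t=W[(np.hypot(W[...,0]-504,W[...,1]+380)<45)&(W[...,2]>100)]
print(np.histogram(t[:,2],np.arange(100,300,10)))
```

```text
[ 506.31975546 -381.85969088  246.36118406] 0.6659006289128664 64.31158807128668 [ 0.42153505  0.43250166 -1.28278007]
turn [-0.457  0.321 -1.16 ] shift m [0.6491 0.0627 0.0056]
(array([  0,   0,   0,   0,   0,   0,   3,  42,  59,  58,  49,  61,  60,
        62,  49,  68,  79, 172, 171]), array([100, 110, 120, 130, 140, 150, 160, 170, 180, 190, 200, 210, 220,
       230, 240, 250, 260, 270, 280, 290]))
```

Scaled: 0.44 m / 0.5 = 0.88, 0.16 m / 0.5 = 0.32, -0.16 rad / 1.5708 = -0.1019.

>>> move_arm(motion=[[-0.0127, 0.0083, -0.0509, 0.08, 0.008, 0, 0.05], [-0.0382, 0.0255, -0.121, 0.2, 0.02, 0, 0.05], [-0.07, 0.0477, -0.191, 0.32, 0.032, 0, 0.05], [-0.1019, 0.07, -0.2674, 0.44, 0.044, 0, 0.05], [-0.1337, 0.0923, -0.3438, 0.56, 0.056, 0, 0.05], [-0.1655, 0.1146, -0.4202, 0.68, 0.068, 0, 0.05], [-0.1974, 0.1369, -0.4966, 0.8, 0.08, 0, 0.05], [-0.2165, 0.1496, -0.5475, 0.88, 0.088, 0, 0.05]])

```text
clock: 3.82
eef_pos: [546.6, 61.9, 238.7]
tcp_rot: [2.747, -0.068, 2.46]
contact_force: [0.6, 0.7, -1.2]
opening: 0.666
grasp_force: 64.2
```

Run:
```python
from h import *
s=sensors.sense();print(s["eef_pos"],s["opening"],s["qpos"].round(2),s["qvel"].round(2))
to(FOOT[1]+190*nv,RP)
```

```text
[546.58271082  61.91031171 238.65653057] 0.6657739507947213 [-0.12  0.15  1.95  0.46  0.93 -1.25] [ 0.46  0.03  0.04  0.32 -0.17 -0.41]
turn [-0.118  0.074 -0.301] shift m [0.1116 0.1569 0.0746]
```

Scaled: 0.157 m / 0.5 = 0.314, 0.12 m / 0.5 = 0.24, -0.301 rad / 1.5708 = -0.1916.

>>> move_arm(motion=[[-0.0191, 0.0115, -0.0509, 0.056, 0.08, 0.038, 0.05], [-0.0382, 0.0236, -0.1019, 0.112, 0.16, 0.076, 0.05], [-0.0573, 0.0357, -0.1464, 0.168, 0.24, 0.112, 0.05], [-0.0751, 0.0471, -0.1916, 0.21, 0.294, 0.14, 0.05], [-0.0751, 0.0471, -0.1916, 0.2232, 0.314, 0.1492, 0.05], [-0.0751, 0.0471, -0.1916, 0.2232, 0.314, 0.1492, 0.05]])

```text
clock: 4.58
eef_pos: [570.8, 264.9, 238.2]
tcp_rot: [2.619, 0.001, 2.758]
contact_force: [0.1, 0.2, -1.8]
opening: 0.664
grasp_force: 64.2
```

Run:
```python
from h import *
s=sensors.sense();print(s["eef_pos"],s["opening"],s["qpos"].round(2))
to(FOOT[1]+170*nv,RP)
to(FOOT[1]+74*nv,RP)
o=look()
for n in o: cv2.imwrite(f"pics/{n}2.png",o[n][0][:,:,::-1])
cv2.imwrite("pics/s2c.png",cv2.resize(o["scene"][0][220:400,340:560,::-1],None,fx=2.5,fy=2.5))
```

```text
[570.78827048 264.90430344 238.16006441] 0.6636892940121378 [ 0.2   0.23  1.9   0.61  0.8  -1.37]
turn [-0.002  0.002 -0.003] shift m [0.0025 0.0011 0.0211]
turn [-0.002  0.002 -0.003] shift m [0.0027 0.0013 0.1171]
```

View pics/s2c.png

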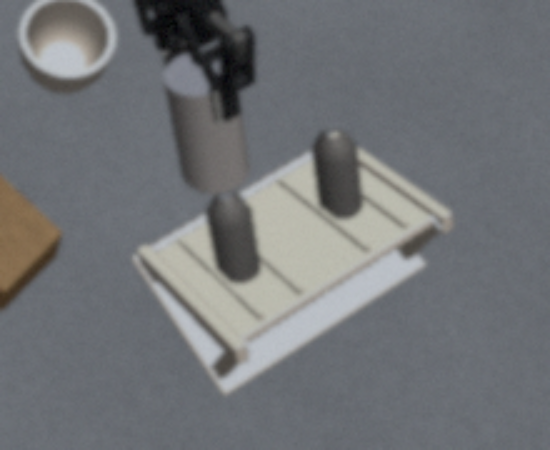

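The crop shows the beaker gripped above the near-left peg (tip at about (228,195) in the crop) and roughly in line with it. I'll check the alignment with the depth cloud before pushing on.

```bash
cat > al.py <<'E'
from h import *
import sys
k=int(sys.argv[1]);lo,hi=map(float,sys.argv[2:4])
o=look()
for n in o:
    W=o[n][1];L=(W+[0,0,1]-FOOT[k])@np.stack([e1,e2,nv]).T
    j=L[(np.hypot(L[...,0],L[...,1])<42)&(L[...,2]>lo)&(L[...,2]<hi)]
    if len(j)<15: print(n,"few",len(j));continue
    r=least_squares(lambda p:np.hypot(j[:,0]-p[0]-p[2]*(j[:,2]-lo),j[:,1]-p[1]-p[3]*(j[:,2]-lo))-29,[0,0,0,0],loss="soft_l1")
    print(n,r.x.round(3),len(j),"h",np.percentile(j[:,2],[1,50,99]).round(1),"res",np.median(abs(r.fun)).round(2))
E
python3 al.py 1 98 160
```

```text
scene [ 4.86  -3.221 -0.008  0.022] 409 h [116.9 139.2 159.3] res 0.72
top [ 3.811e+00 -3.544e+00 -1.000e-03  1.600e-02] 30 h [120.9 138.9 159.8] res 0.14
```

Scaled: 0.112 m / 0.5 = 0.224, 0.0044 m / 0.5 = 0.0088.

>>> move_arm(motion=[[0, 0, 0, 0.0088, 0.005, 0, 0.05], [0, 0, 0, 0.0088, 0.005, 0.04, 0.05], [0, 0, 0, 0.0088, 0.005, 0.09, 0.05], [0, 0, 0, 0.0088, 0.005, 0.14, 0.05], [0, 0, 0, 0.0088, 0.005, 0.18, 0.05], [0, 0, 0, 0.0088, 0.005, 0.21, 0.05], [0, 0, 0, 0.0088, 0.005, 0.224, 0.05], [0, 0, 0, 0.0088, 0.005, 0.224, 0.05]])

```text
clock: 5.78
eef_pos: [589.3, 320.5, 143.2]
tcp_rot: [2.618, 0.002, 2.759]
contact_force: [-0.4, -0.6, -0.1]
opening: 0.667
grasp_force: 64.3
```

```bash
python3 al.py 1 60 100; python3 -c "
from h import *
to(FOOT[1]+74*nv,RP)"
```

```text
scene [ 0.47   1.536 -0.018  0.082] 287 h [60.6 77.3 99.4] res 0.86
top [-0.359  1.274 -0.004  0.019] 22 h [60.1 81.8 98.3] res 0.24
turn [ 0.     0.004 -0.002] shift m [-0.0006 -0.0025  0.0064]
```

Centred on the peg, with about 6 mm left. I'll press on gently until contact.

Scaled: 0.009 m / 0.5 = 0.018, 0.004 m / 0.5 = 0.008.

>>> move_arm(motion=[[0, 0, 0, 0, -0.002, 0.008, 0.05], [0, 0, 0, 0, -0.002, 0.014, 0.05], [0, 0, 0, 0, -0.002, 0.018, 0.05], [0, 0, 0, 0, -0.002, 0.018, 0.05]])

```text
clock: 6.38
eef_pos: [591.6, 321.6, 139.4]
tcp_rot: [2.615, 0.006, 2.758]
contact_force: [-20.6, -35.1, 45.8]
opening: 0.666
grasp_force: 70.2
```

Scaled: -0.15 m / 0.5 = -0.3, -0.12 m / 0.5 = -0.24.

>>> move_arm(motion=[[0, 0, 0, 0, 0, -0.006, 0.05], [0, 0, 0, 0, 0, -0.008, 0.0854], [0, 0, 0, 0, 0, -0.008, 0.0854], [0, 0, 0, 0, 0, -0.008, 0.0854], [0, 0, 0, 0, 0, -0.06, 0.0854], [0, 0, 0, 0, 0, -0.14, 0.0854], [0, 0, 0, 0, 0, -0.24, 0.0854], [0, 0, 0, 0, 0, -0.3, 0.0854]])

```text
clock: 7.38
eef_pos: [562.6, 253.8, 267.0]
tcp_rot: [2.617, 0.004, 2.758]
contact_force: [0.2, 0.8, 0.2]
opening: 0.998
grasp_force: 0.0
```

```bash
python3 al.py 1 10 100;python3 - <<'E'
from h import *
f=to([497,-162.2,230],down(np.pi/2))
W=cloud("scene",grab_frame("scene")[1]);L=(W+[0,0,1]-FOOT[1])@np.stack([e1,e2,nv]).T
j=L[np.hypot(L[...,0],L[...,1])<22];print("closed end h",np.histogram(j[:,2],np.arange(90,130,4)))
E
```

```text
scene [ 1.798e+00 -1.051e+00 -1.000e-03 -7.700e-02] 818 h [10.8 55.9 98.8] res 0.71
top [ 4.390e-01 -2.069e+00  1.000e-03 -7.100e-02] 72 h [11.1 57.7 97.7] res 0.28
turn [ 0.467 -0.307  1.159] shift m [-0.0938 -0.3745 -0.1728]
closed end h (array([  6,   9,   8,  12,  21, 178,  34,   0,   0]), array([ 90,  94,  98, 102, 106, 110, 114, 118, 122, 126]))
```

Scaled: -0.3745 m / 0.5 = -0.749, -0.1728 m / 0.5 = -0.3456, 1.07 rad / 1.5708 = 0.6812.

>>> move_arm(motion=[[0.0127, -0.0089, 0.0318, -0.016, -0.064, -0.03, 0.0854], [0.0446, -0.0286, 0.1082, -0.04, -0.164, -0.076, 0.0854], [0.0828, -0.0541, 0.2037, -0.066, -0.27, -0.124, 0.0854], [0.1273, -0.0828, 0.2992, -0.094, -0.376, -0.172, 0.0854], [0.1655, -0.1082, 0.3947, -0.122, -0.482, -0.222, 0.0854], [0.2037, -0.1337, 0.4902, -0.148, -0.588, -0.272, 0.0854], [0.2419, -0.1592, 0.5857, -0.172, -0.688, -0.318, 0.0854], [0.2737, -0.1814, 0.6812, -0.1876, -0.749, -0.3456, 0.0854]])

```text
clock: 8.52
eef_pos: [495.2, -163.1, 225.7]
tcp_rot: [3.112, -0.02, 1.656]
contact_force: [-0.4, 0.7, 0.2]
opening: 0.998
grasp_force: 0.0
```

Run:
```python
from h import *
s=sensors.sense();print(s["eef_pos"])
f=to([497,-162.2,150],down(np.pi/2))
f=to([497,-162.2,80],down(np.pi/2))
```

```text
[ 495.17317384 -163.12195405  225.74287544]
turn [ 0.029 -0.022  0.085] shift m [-0.0008 -0.0003  0.0758]
turn [ 0.029 -0.022  0.085] shift m [-0.0022 -0.0024  0.1457]
```

Scaled: 0.1457 m / 0.5 = 0.2914, -0.0024 m / 0.5 = -0.0048, 0.085 rad / 1.5708 = 0.0541.

>>> move_arm(motion=[[0.0185, -0.014, 0.0541, -0.0016, 0, 0.1, 0.0854], [0.0185, -0.014, 0.0541, -0.002, -0.001, 0.16, 0.0854], [0.0185, -0.014, 0.0541, -0.002, -0.002, 0.16, 0.0854], [0.0185, -0.014, 0.0541, -0.004, -0.004, 0.24, 0.0854], [0.0185, -0.014, 0.0541, -0.0044, -0.0048, 0.2914, 0.0854], [0.0185, -0.014, 0.0541, -0.0044, -0.0048, 0.2914, 0.0854]])

```text
clock: 9.28
eef_pos: [497.7, -160.2, 81.0]
tcp_rot: [3.141, -0.001, 1.576]
contact_force: [-0.4, -0.6, 1.1]
opening: 1.003
grasp_force: 0.0
```

>>> move_arm(motion=[[0, 0, 0, 0, 0, 0, 0.05], [0, 0, 0, 0, 0, 0, 0.05], [0, 0, 0, 0, 0, 0, 0.05], [0, 0, 0, 0, 0, 0, 0.05], [0, 0, 0, 0, 0, 0, 0.05]], grip_force=60)

```text
clock: 9.9
eef_pos: [499.1, -161.1, 83.8]
tcp_rot: [3.136, 0.001, 1.576]
contact_force: [-2.1, -0.2, 8.1]
opening: 0.669
grasp_force: 61.8
```

Scaled: -0.16 m / 0.5 = -0.32, -0.11 m / 0.5 = -0.22.

>>> move_arm(motion=[[0, 0, 0, 0, 0, -0.04, 0.05], [0, 0, 0, 0, 0, -0.12, 0.05], [0, 0, 0, 0, 0, -0.22, 0.05], [0, 0, 0, 0, 0, -0.32, 0.05], [0, 0, 0, 0, 0, -0.32, 0.05], [0, 0, 0, 0, 0, -0.32, 0.05]])

```text
clock: 10.65
eef_pos: [497.5, -160.7, 242.1]
tcp_rot: [3.137, 0.0, 1.576]
contact_force: [-0.1, 1.0, -1.3]
opening: 0.671
grasp_force: 64.2
```

Run:
```python
from h import *
s=sensors.sense();print(s["eef_pos"])
to(FOOT[-1]+190*nv,RP)
```

```text
[ 497.50218362 -160.67493847  242.11499135]
turn [-0.457  0.313 -1.157] shift m [ 0.4725 -0.0379  0.0041]
```

Scaled: 0.44 m / 0.5 = 0.88, 0.39 m / 0.5 = 0.78, -1.12 rad / 1.5708 = -0.713.

>>> move_arm(motion=[[-0.0191, 0.0127, -0.0509, 0.06, -0.006, 0, 0.05], [-0.0573, 0.0382, -0.1401, 0.18, -0.016, 0, 0.05], [-0.0955, 0.0668, -0.2355, 0.3, -0.026, 0.002, 0.05], [-0.1337, 0.0923, -0.3374, 0.42, -0.036, 0.004, 0.05], [-0.1719, 0.119, -0.4393, 0.54, -0.046, 0.006, 0.05], [-0.2165, 0.1464, -0.5475, 0.66, -0.056, 0.006, 0.05], [-0.2546, 0.1751, -0.643, 0.78, -0.066, 0.008, 0.05], [-0.2801, 0.191, -0.713, 0.88, -0.074, 0.008, 0.05]])

```text
clock: 11.65
eef_pos: [457.0, 280.3, 235.8]
tcp_rot: [2.637, -0.01, 2.728]
contact_force: [0.2, 0.6, -1.5]
opening: 0.674
grasp_force: 64.2
```

Run:
```python
from h import *
s=sensors.sense();print(s["eef_pos"])
to(FOOT[-1]+190*nv,RP)
```

```text
[456.95645263 280.31051881 235.82527513]
turn [-0.019  0.008 -0.034] shift m [0.0122 0.0261 0.0124]
```

Scaled: 0.026 m / 0.5 = 0.052, 0.024 m / 0.5 = 0.048, -0.034 rad / 1.5708 = -0.0216.

>>> move_arm(motion=[[-0.0121, 0.0051, -0.0216, 0.022, 0.048, 0.022, 0.05], [-0.0121, 0.0051, -0.0216, 0.024, 0.052, 0.024, 0.05], [-0.0121, 0.0051, -0.0216, 0.024, 0.052, 0.024, 0.05], [-0.0121, 0.0051, -0.0216, 0.024, 0.052, 0.024, 0.05]])

```text
clock: 12.15
eef_pos: [459.2, 309.1, 239.4]
tcp_rot: [2.618, 0.0, 2.757]
contact_force: [-0.8, -0.1, -1.1]
opening: 0.676
grasp_force: 64.2
```

```bash
python3 al.py -1 98 160;  python3 -c "
from h import *
to(FOOT[-1]+77*nv,RP)"
```

```text
scene [ 5.145 -5.339  0.006  0.05 ] 414 h [115.  137.5 159. ] res 0.67
top [ 4.374e+00 -5.792e+00  2.000e-03  5.200e-02] 51 h [114.7 137.8 159.2] res 0.22
turn [ 0.     0.003 -0.004] shift m [0.0032 0.0003 0.1155]
```

Scaled: 0.109 m / 0.5 = 0.218, 0.045 m / 0.5 = 0.09, -0.045 rad / 1.5708 = -0.0286.

>>> move_arm(motion=[[-0.0286, 0, 0, 0.009, 0.002, 0, 0.05], [-0.0286, 0, 0, 0.009, 0.002, 0.04, 0.05], [-0.0286, 0, 0, 0.009, 0.002, 0.09, 0.05], [-0.0286, 0, 0, 0.009, 0.002, 0.14, 0.05], [-0.0286, 0, 0, 0.009, 0.002, 0.18, 0.05], [-0.0286, 0, 0, 0.009, 0.002, 0.208, 0.05], [-0.0286, 0, 0, 0.009, 0.002, 0.218, 0.05], [-0.0286, 0, 0, 0.009, 0.002, 0.218, 0.05]])

```text
clock: 13.25
eef_pos: [476.0, 363.0, 146.1]
tcp_rot: [2.572, 0.001, 2.758]
contact_force: [0.7, -0.8, -0.7]
opening: 0.67
grasp_force: 64.2
```

```bash
python3 al.py -1 60 100;  python3 -c "
from h import *
to(FOOT[-1]+77*nv,RP)"
```

```text
scene [ 1.493  0.742 -0.034  0.052] 325 h [60.9 78.6 99.3] res 0.75
top [ 0.374 -0.168 -0.036  0.067] 44 h [62.5 82.7 99.6] res 0.32
turn [ 0.046  0.003 -0.003] shift m [-0.0016 -0.0021  0.0066]
```

Scaled: 0.008 m / 0.5 = 0.016, 0.003 m / 0.5 = 0.006.

>>> move_arm(motion=[[0, 0, 0, 0, 0, 0.006, 0.05], [0, 0, 0, 0, 0, 0.012, 0.05], [0, 0, 0, 0, 0, 0.016, 0.05], [0, 0, 0, 0, 0, 0.016, 0.05]])

```text
clock: 13.85
eef_pos: [478.2, 366.3, 141.3]
tcp_rot: [2.57, 0.003, 2.757]
contact_force: [-12.6, -25.2, 32.8]
opening: 0.67
grasp_force: 69.8
```

Seated, with about 43 N on the tool. I'll ease off, release and retreat.

Scaled: -0.15 m / 0.5 = -0.3, -0.003 m / 0.5 = -0.006.

>>> move_arm(motion=[[0, 0, 0, 0, 0, -0.004, 0.05], [0, 0, 0, 0, 0, -0.006, 0.0854], [0, 0, 0, 0, 0, -0.006, 0.0854], [0, 0, 0, 0, 0, -0.006, 0.0854], [0, 0, 0, 0, 0, -0.06, 0.0854], [0, 0, 0, 0, 0, -0.14, 0.0854], [0, 0, 0, 0, 0, -0.24, 0.0854], [0, 0, 0, 0, 0, -0.3, 0.0854]])

```text
clock: 14.85
eef_pos: [447.2, 291.5, 267.4]
tcp_rot: [2.571, 0.002, 2.758]
contact_force: [1.1, 0.1, -0.4]
opening: 1.0
grasp_force: 0.0
```

```bash
python3 al.py 1 10 100;python3 al.py -1 10 100;python3 - <<'E'
from h import *
o=look()
W=o["scene"][1]
for k in(1,-1):
    L=(W+[0,0,1]-FOOT[k])@np.stack([e1,e2,nv]).T
    j=L[np.hypot(L[...,0],L[...,1])<22];print("closed end h",np.histogram(j[:,2],np.arange(90,130,4))[0])
for n in o:
    W=o[n][1]
    cv2.imwrite(f"pics/{n}3.png",o[n][0][:,:,::-1])
    for nm,c,h,R in(("L",(515,-382),44,90),("M",(494.5,-161.3),58,68),("S",(505.4,95.5),70,50)):
        d=np.hypot(W[...,0]-c[0],W[...,1]-c[1])
        r=W[(d<R+12)&(d>R-22)&(abs(W[...,2]+1-h)<4)];fl=W[(d<R*.3)]
        print(n,nm,circ(r[:,0],r[:,1],R-4),(np.median(r[:,2])+1).round(1),"floor z",(np.nanmedian(fl[:,2])+1).round(1),len(r))
s=sensors.sense();print(s["eef_pos"],s["tcp_rot"])
E
```

```text
scene [ 1.861 -1.303 -0.004 -0.073] 826 h [11.3 56.9 99.2] res 0.73
top [ 5.600e-01 -1.786e+00 -1.000e-03 -7.600e-02] 175 h [12.  57.9 98.4] res 0.29
scene [ 1.492 -0.7   -0.007 -0.089] 818 h [11.4 56.3 99.2] res 0.81
top [ 0.198 -1.466 -0.008 -0.088] 186 h [10.9 56.6 99.5] res 0.42
closed end h [  7  12  13  16  20 187  25   0   0]
closed end h [ 11  14  12  22  24 146  48   0   0]
scene L (array([ 516.2, -382.1]), np.float64(2.1)) 43.7 floor z 6.5 430
scene M (array([ 495.7, -161.1]), np.float64(2.1)) 57.9 floor z 6.0 371
scene S (array([507. ,  96.1]), np.float64(2.1)) 69.9 floor z 7.0 318
top L (array([ 513.5, -382.8]), np.float64(2.2)) 44.1 floor z 6.9 495
top M (array([ 493. , -161.9]), np.float64(2.0)) 57.8 floor z 6.8 352
top S (array([504.2,  95.1]), np.float64(2.0)) 70.1 floor z 6.1 252
[446.83621449 292.36160978 264.4241925 ] [ 2.57281578e+00 -5.96586195e-04  2.75810943e+00]
```

View pics/scene3.png

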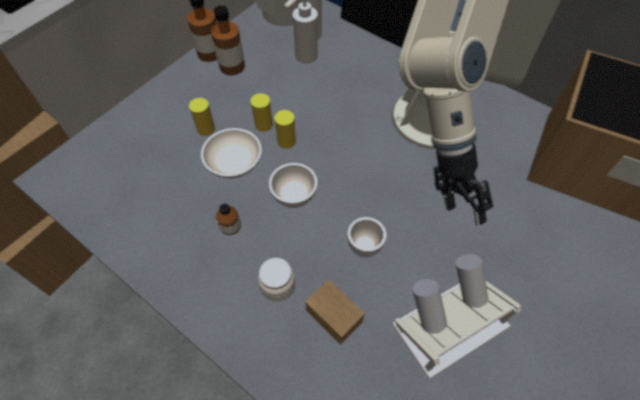

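Both beakers hang on their pegs, at about (430,305) and (471,280), with the tilt inside the limit. The lids are now empty. Next I'll pinch the middle lid at its +x wall.

Run:
```python
from h import *
for u,v in((413,256),(450,258),(498,212)): print(ray("top",u,v,116).round())
to([558.4,-161.5,150],down(np.pi/2))
```

```text
[ 360. -302.  116.]
[ 354. -401.  116.]
[ 479. -534.  116.]
turn [ 0.499 -0.338  1.153] shift m [-0.2733 -0.381  -0.1079]
```

Scaled: -0.355 m / 0.5 = -0.71, -0.313 m / 0.5 = -0.626, 1.06 rad / 1.5708 = 0.6748.

>>> move_arm(motion=[[0.0127, -0.0089, 0.0318, -0.03, -0.04, -0.012, 0.0854], [0.0446, -0.0318, 0.1082, -0.1, -0.134, -0.038, 0.06], [0.0828, -0.0573, 0.2037, -0.17, -0.232, -0.066, 0.04], [0.1273, -0.0891, 0.2992, -0.24, -0.33, -0.094, 0.04], [0.1655, -0.1146, 0.3947, -0.31, -0.43, -0.122, 0.04], [0.2101, -0.1401, 0.4902, -0.38, -0.53, -0.15, 0.04], [0.2546, -0.1719, 0.5857, -0.45, -0.626, -0.178, 0.04], [0.2928, -0.1974, 0.6748, -0.51, -0.71, -0.202, 0.04]])

```text
clock: 16.15
eef_pos: [551.4, -132.3, 157.1]
tcp_rot: [3.104, -0.025, 1.66]
contact_force: [0.4, 0.8, -0.4]
opening: 0.467
grasp_force: 0.0
```

Run:
```python
from h import *
print(sensors.sense()["eef_pos"],sensors.sense()["opening"])
to([558.4,-161.5,90],down(np.pi/2))
```

```text
[ 551.44230528 -132.31083993  157.10475417] 0.466822492278566
turn [ 0.037 -0.027  0.089] shift m [-0.0314  0.0018  0.0665]
```

Scaled: 0.0665 m / 0.5 = 0.133, -0.0314 m / 0.5 = -0.0628, 0.089 rad / 1.5708 = 0.0567.

>>> move_arm(motion=[[0.0236, -0.0172, 0.0567, -0.0628, 0.004, 0.04, 0.04], [0.0236, -0.0172, 0.0567, -0.0628, 0.004, 0.1, 0.04], [0.0236, -0.0172, 0.0567, -0.0628, 0.004, 0.133, 0.04], [0.0236, -0.0172, 0.0567, -0.0628, 0.004, 0.133, 0.04], [0.0236, -0.0172, 0.0567, -0.0628, 0.004, 0.133, 0.04]])

```text
clock: 16.77
eef_pos: [559.3, -159.9, 92.7]
tcp_rot: [3.137, -0.0, 1.576]
contact_force: [-0.1, -0.9, -0.1]
opening: 0.469
grasp_force: 0.0
```

Run:
```python
from h import *
print(sensors.sense()["eef_pos"],sensors.sense()["opening"])
to([558.4,-161.5,44],down(np.pi/2))
o=look();cv2.imwrite("pics/s4.png",cv2.resize(o["scene"][0][120:260,220:380,::-1],None,fx=4,fy=4))
```

```text
[ 559.34926815 -159.86868869   92.70576606] 0.4691705822058639
turn [ 0.005 -0.     0.005] shift m [-0.0016 -0.0012  0.0487]
```

View pics/s4.png

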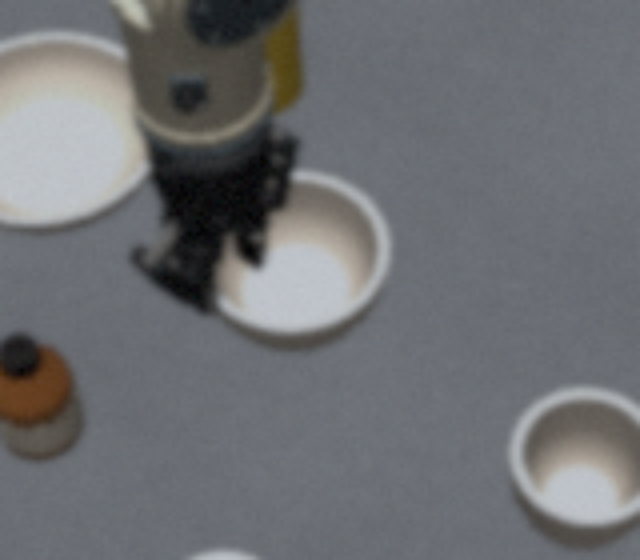

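The fingers straddle the middle lid's +x wall: one inside at crop (250,250), one outside at (200,295). Descending and gripping.

Scaled: 0.048 m / 0.5 = 0.096, -0.0012 m / 0.5 = -0.0024, 0.005 rad / 1.5708 = 0.0032.

>>> move_arm(motion=[[0.0032, 0, 0, -0.0024, -0.002, 0.04, 0.04], [0.0032, 0, 0, -0.0024, -0.002, 0.08, 0.04], [0.0032, 0, 0, -0.0024, -0.002, 0.096, 0.04], [0.0032, 0, 0, -0.0024, -0.002, 0.096, 0.04], [0.0032, 0, 0, -0.0024, -0.002, 0.096, 0.02], [0.0032, 0, 0, -0.0024, -0.002, 0.096, 0.0], [0.0032, 0, 0, -0.0024, -0.002, 0.096, 0.0], [0.0032, 0, 0, -0.0024, -0.002, 0.096, 0.0]], grip_force=50)

```text
clock: 17.88
eef_pos: [558.4, -161.7, 44.8]
tcp_rot: [-3.141, 0.0, 1.575]
contact_force: [-0.5, -1.5, 6.6]
opening: 0.088
grasp_force: 48.8
```

>>> move_arm(motion=[[0, 0, 0, 0, 0, 0, 0.0], [0, 0, 0, 0, 0, 0, 0.0]])

```text
clock: 18.12
eef_pos: [558.4, -161.7, 44.8]
tcp_rot: [-3.141, 0.0, 1.575]
contact_force: [-1.8, -1.7, 7.3]
opening: 0.091
grasp_force: 48.8
```

```bash
cat > lids.py <<'E'
from h import *
# argv: name,cx,cy,h,R,...  rim circle plus rim plane tilt
import sys
o=look();a=sys.argv[1:]
for i in range(0,len(a),5):
    nm=a[i];cx,cy,h,R=map(float,a[i+1:i+5])
    for n in o:
        W=o[n][1]+[0,0,1];d=np.hypot(W[...,0]-cx,W[...,1]-cy)
        white=o[n][0].min(-1)>120
        r=W[(d<R+12)&(d>R-25)&(abs(W[...,2]-h)<7)&white]
        if len(r)<30: print(n,nm,"few",len(r));continue
        r=r[r[:,2]>np.percentile(r[:,2],25)]
        A=np.c_[r[:,:2]-[cx,cy],np.ones(len(r))];s=np.linalg.lstsq(A,r[:,2],rcond=None)[0]
        print(n,nm,circ(r[:,0],r[:,1],R-4),"rim z",s[2].round(1),"slope",s[:2].round(3),len(r))
s=sensors.sense();print(s["eef_pos"].round(1),s["tcp_rot"].round(3),s["opening"].round(3))
E
python3 lids.py M 494.4 -161.5 58 68
```

```text
scene M (array([ 499. , -159.1]), np.float64(2.1)) rim z 58.8 slope [ 0.002 -0.002] 183
top M (array([ 569.7, -186.1]), np.float64(6.0)) rim z 61.4 slope [-0.036  0.016] 36Traceback (most recent call last):
  File "lids.py", line 15, in <module>
    s=sensors.sense();print(s["eef_pos"].round(1),s["tcp_rot"].round(3),s["opening"].round(3))
                                                                        ^^^^^^^^^^^^^^^^^^
AttributeError: 'float' object has no attribute 'round'
```

Scaled: -0.075 m / 0.5 = -0.15, -0.055 m / 0.5 = -0.11.

>>> move_arm(motion=[[0, 0, 0, 0, 0, -0.02, 0.0], [0, 0, 0, 0, 0, -0.06, 0.0], [0, 0, 0, 0, 0, -0.11, 0.0], [0, 0, 0, 0, 0, -0.15, 0.0], [0, 0, 0, 0, 0, -0.15, 0.0], [0, 0, 0, 0, 0, -0.15, 0.0]])

```text
clock: 18.98
eef_pos: [557.8, -161.2, 118.5]
tcp_rot: [-3.14, -0.001, 1.575]
contact_force: [-1.1, 0.0, -2.6]
opening: 0.074
grasp_force: 49.2
```

```bash
sed -i 's/,s\["opening"\].round(3)/,s["opening"]/' lids.py
python3 lids.py M 494.4 -161.5 133 68
```

```text
scene M (array([602.8, -92.2]), np.float64(4.1)) rim z 119.8 slope [0.152 0.071] 53
top M (array([ 579.4, -186.4]), np.float64(4.3)) rim z 129.3 slope [0.012 0.016] 22
[ 557.5 -161.1  118.1] [-3.139e+00 -1.000e-03  1.575e+00] 0.07454988607285334
```

Run:
```python
from h import *
o=look();cv2.imwrite("pics/s5.png",cv2.resize(o["scene"][0][110:250,200:360,::-1],None,fx=4,fy=4))
W=o["scene"][1]+[0,0,1];m=(np.hypot(W[...,0]-490,W[...,1]+160)<90)&(W[...,2]>35)&(o["scene"][0].min(-1)>110)
q=W[m];i=np.argsort(q[:,0])
for a,b in zip(range(400,600,20),range(420,620,20)):
    k=q[(q[:,0]>a)&(q[:,0]<b)]
    if len(k):print(a,len(k),np.percentile(k[:,2],[1,50,99]).round(1))
```

```text
420 57 [ 99.2 114.2 601.8]
440 697 [ 71.4 588.1 615.5]
460 532 [ 64.  576.3 608. ]
480 389 [ 66.  560.6 596.2]
500 361 [ 69.5 547.4 579.9]
520 357 [ 73.8 529.3 563.2]
540 477 [125.8 505.1 547.6]
560 304 [130.7 503.6 530.9]
```

View pics/s5.png

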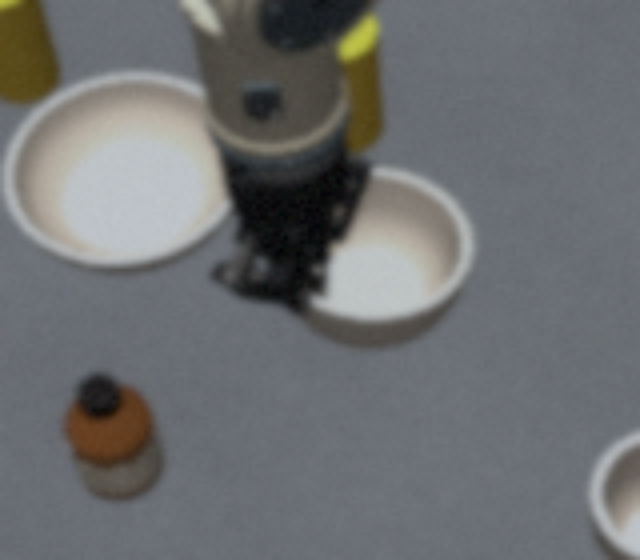

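The lid is held but its -x side droops by about 0.13 rad. I'll level it with a tool turn while carrying it over the large lid.

Scaled: -0.221 m / 0.5 = -0.442, -0.2 m / 0.5 = -0.4, 0.13 rad / 1.5708 = 0.0828.

>>> move_arm(motion=[[0.0191, 0, 0, -0.04, 0.004, 0, 0.0], [0.0382, 0, 0, -0.12, 0.012, 0, 0.0], [0.0573, 0, 0, -0.22, 0.022, 0, 0.0], [0.0828, 0, 0, -0.32, 0.032, 0, 0.0], [0.0828, 0, 0, -0.4, 0.04, 0, 0.0], [0.0828, 0, 0, -0.442, 0.042, 0, 0.0], [0.0828, 0, 0, -0.442, 0.042, 0, 0.0], [0.0828, 0, 0, -0.442, 0.042, 0, 0.0]])

```text
clock: 20.18
eef_pos: [579.8, -381.1, 118.6]
tcp_rot: [-3.01, -0.002, 1.575]
contact_force: [-0.4, 0.1, -1.7]
opening: 0.081
grasp_force: 49.2
```

```bash
cat > held.py <<'E'
from h import *
import sys
cx,cy,zlo,zhi,R=map(float,sys.argv[1:6])
o=look()
for n in o:
    W=o[n][1]+[0,0,1];P=o[n][0].astype(int)
    d=np.hypot(W[...,0]-cx,W[...,1]-cy)
    q=W[(d<R+20)&(W[...,2]>zlo)&(W[...,2]<zhi)&(P.min(-1)>60)]
    if len(q)<40: print(n,"few");continue
    # rim = highest points per angular sector, seen from the lid's middle
    ang=((np.arctan2(q[:,1]-cy,q[:,0]-cx)+np.pi)/(2*np.pi)*36).astype(int);r=[]
    for s in range(36):
        k=q[ang==s]
        if len(k)>3: r.append(k[k[:,2]>=np.percentile(k[:,2],75)])
    r=np.concatenate(r)
    f=lambda s:r[:,2]-s[2]-s[0]*(r[:,0]-cx)-s[1]*(r[:,1]-cy)
    s=least_squares(f,[0,0,zhi-10],loss="soft_l1").x
    g=r[abs(f(s))<4]
    print(n,"slope",s[:2].round(3),"z at centre",s[2].round(1),"circle",circ(g[:,0],g[:,1],R-4),len(g),len(r))
    fl=W[(d<R*.4)&(W[...,2]>zlo-30)&(W[...,2]<zlo+15)]
    if len(fl)>20:
        A=np.c_[fl[:,:2]-[cx,cy],np.ones(len(fl))];print("  floor",np.linalg.lstsq(A,fl[:,2],rcond=None)[0].round(3),len(fl))
s=sensors.sense();print(s["eef_pos"].round(1),s["tcp_rot"].round(3),round(s["opening"],3))
E
python3 held.py 515 -382.5 95 150 68
python3 -c "
from h import *
import cv2
cv2.imwrite('pics/s6.png',cv2.resize(grab_frame('scene')[0][60:200,150:310,::-1],None,fx=4,fy=4))"
```

```text
scene slope [0.008 0.014] z at centre 131.4 circle (array([ 521.3, -375.1]), np.float64(2.6)) 179 201
  floor [ 1.3000e-02 -6.0000e-03  7.9495e+01] 213
top slope [0.033 0.091] z at centre 128.4 circle (array([ 555.6, -259.2]), np.float64(5.4)) 19 19
[ 580.1 -380.9  119. ] [-3.010e+00 -1.000e-03  1.576e+00] 0.075
```

View pics/s6.png

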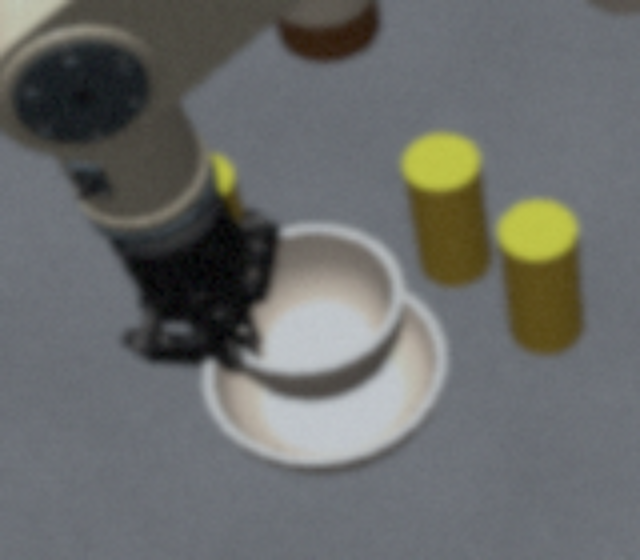

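Scaled: 0.062 m / 0.5 = 0.124, -0.0025 m / 0.5 = -0.005.

>>> move_arm(motion=[[0, 0, 0, -0.005, 0, 0.02, 0.0], [0, 0, 0, -0.005, 0.0048, 0.06, 0.0], [0, 0, 0, -0.005, 0.0088, 0.09, 0.0], [0, 0, 0, -0.005, 0.0118, 0.112, 0.0], [0, 0, 0, -0.005, 0.0132, 0.124, 0.0], [0, 0, 0, -0.005, 0.0132, 0.124, 0.0], [0, 0, 0, -0.005, 0.0132, 0.124, 0.0]])

```text
clock: 21.2
eef_pos: [579.0, -385.0, 57.3]
tcp_rot: [-3.011, 0.0, 1.575]
contact_force: [0.1, 0.4, -1.3]
opening: 0.074
grasp_force: 49.2
```

```bash
python3 held.py 515 -382.5 50 85 68; python3 lids.py L 515 -382.5 44 90
```

```text
scene slope [0.012 0.011] z at centre 70.7 circle (array([ 520.7, -379.2]), np.float64(1.9)) 118 128
  floor [-4.0000e-03  7.0000e-03  2.1434e+01] 39
top slope [0.102 0.307] z at centre 52.2 circle (array([ 542.8, -260.2]), np.float64(5.2)) 20 20
[ 579.  -385.1   57.4] [-3.011  0.     1.575] 0.075
scene L (array([ 516.1, -383.4]), np.float64(2.0)) rim z 44.8 slope [ 0.004 -0.001] 237
top L (array([ 569.5, -236.6]), np.float64(11.8)) rim z 45.3 slope [ 0.005 -0.004] 112
[ 578.9 -384.9   57.2] [-3.011 -0.     1.575] 0.07754360967251851
```

Scaled: 0.0066 m / 0.5 = 0.0132, 0.005 m / 0.5 = 0.01.

>>> move_arm(motion=[[0, 0, 0, 0.002, 0.0008, 0.006, 0.0], [0, 0, 0, 0.002, 0.0014, 0.01, 0.0], [0, 0, 0, 0.002, 0.0018, 0.0132, 0.0], [0, 0, 0, 0.002, 0.0018, 0.0132, 0.0]])

```text
clock: 21.9
eef_pos: [579.1, -383.8, 51.1]
tcp_rot: [-3.011, -0.0, 1.575]
contact_force: [0.2, 2.8, 6.2]
opening: 0.076
grasp_force: 50.5
```

Scaled: -0.13 m / 0.5 = -0.26, -0.11 m / 0.5 = -0.22.

>>> move_arm(motion=[[0, 0, 0, 0, 0, 0, 0.015], [0, 0, 0, 0, 0, 0, 0.025], [0, 0, 0, 0, 0, 0, 0.03], [0, 0, 0, 0, 0, 0, 0.03], [0, 0, 0, 0, -0.004, -0.04, 0.03], [0, 0, 0, 0, -0.012, -0.12, 0.03], [0, 0, 0, 0, -0.024, -0.22, 0.03], [0, 0, 0, 0, -0.024, -0.26, 0.03]])

```text
clock: 22.9
eef_pos: [585.3, -384.8, 185.6]
tcp_rot: [-3.016, 0.003, 1.575]
contact_force: [-0.0, 0.3, 0.4]
opening: 0.353
grasp_force: 0.0
```

```bash
python3 lids.py L 515 -382.5 44 90 M 515 -382.5 64 68; python3 -c "
from h import *
to([551.6,95.6,150],down(np.pi/2))"
```

```text
scene L (array([ 516. , -382.5]), np.float64(2.1)) rim z 44.6 slope [ 0.002 -0.001] 372
top L (array([ 570. , -245.9]), np.float64(17.2)) rim z 46.2 slope [-0.01  -0.017] 147
scene M (array([ 520.4, -377.7]), np.float64(2.1)) rim z 64.9 slope [ 0.003 -0.   ] 264
top M (array([ 556.1, -271.5]), np.float64(11.7)) rim z 66.9 slope [-0.013 -0.025] 95
[ 585.3 -384.7  184.2] [-3.015e+00  2.000e-03  1.575e+00] 0.3513616855210443
turn [-0.126  0.003  0.004] shift m [ 0.4805 -0.0273  0.0367]
```

Scaled: 0.45 m / 0.5 = 0.9, 0.003 m / 0.5 = 0.006, -0.126 rad / 1.5708 = -0.0802.

>>> move_arm(motion=[[-0.0191, 0, 0, 0.06, -0.004, 0.006, 0.04], [-0.0382, 0, 0, 0.18, -0.012, 0.016, 0.04], [-0.0573, 0, 0, 0.3, -0.018, 0.024, 0.04], [-0.0802, 0, 0, 0.42, -0.024, 0.032, 0.04], [-0.0802, 0.0019, 0.0025, 0.54, -0.032, 0.042, 0.04], [-0.0802, 0.0019, 0.0025, 0.66, -0.038, 0.052, 0.04], [-0.0802, 0.0019, 0.0025, 0.78, -0.044, 0.06, 0.04], [-0.0802, 0.0019, 0.0025, 0.9, -0.052, 0.07, 0.04]])

```text
clock: 24.0
eef_pos: [550.1, 67.8, 148.0]
tcp_rot: [-3.135, -0.003, 1.571]
contact_force: [1.3, -0.0, 0.3]
opening: 0.466
grasp_force: 0.0
```

```bash
python3 lids.py L 515 -382.5 44 90 M 517 -380 64 68; python3 -c "
from h import *
to([551.6,95.6,100],down(np.pi/2))"
```

```text
scene L (array([ 516. , -382.7]), np.float64(2.2)) rim z 44.5 slope [0.002 0.004] 363
top L (array([ 513.6, -383. ]), np.float64(2.0)) rim z 45.3 slope [-0.002  0.   ] 419
scene M (array([ 520.6, -377.6]), np.float64(1.9)) rim z 64.8 slope [0.001 0.   ] 258
top M (array([ 518.2, -378.4]), np.float64(1.8)) rim z 65.2 slope [0.004 0.001] 299
[549.4  70.8 147.5] [-3.133 -0.004  1.575] 0.4650800962572105
turn [-0.008 -0.004  0.004] shift m [0.0246 0.0028 0.0476]
```

Scaled: 0.0476 m / 0.5 = 0.0952, 0.0246 m / 0.5 = 0.0492, -0.008 rad / 1.5708 = -0.0051.

>>> move_arm(motion=[[-0.0051, -0.0025, 0, 0.0492, 0.005, 0.04, 0.04], [-0.0051, -0.0025, 0, 0.0492, 0.005, 0.09, 0.04], [-0.0051, -0.0025, 0, 0.0492, 0.005, 0.0952, 0.04], [-0.0051, -0.0025, 0, 0.0492, 0.005, 0.0952, 0.04]])

```text
clock: 24.6
eef_pos: [553.4, 90.2, 101.6]
tcp_rot: [3.14, 0.001, 1.57]
contact_force: [-0.3, -0.7, 0.7]
opening: 0.463
grasp_force: 0.0
```

```bash
python3 lids.py S 505.6 95.6 70 50; python3 -c "
from h import *
to([551.6,95.6,57],down(np.pi/2))"
```

```text
scene S (array([506.8,  95.8]), np.float64(1.9)) rim z 71.1 slope [-0.001 -0.004] 139
top S (array([505.2,  94.9]), np.float64(1.6)) rim z 71.0 slope [-0.004  0.009] 63
[554.2  90.3 102.5] [3.138e+00 1.000e-03 1.570e+00] 0.4676406061267537
turn [ 0.004  0.001 -0.001] shift m [ 0.0053 -0.0027  0.0455]
```

Scaled: 0.045 m / 0.5 = 0.09, 0.0053 m / 0.5 = 0.0106, 0.002 rad / 1.5708 = 0.0013.

>>> move_arm(motion=[[0.0013, 0, 0, 0.0106, -0.0044, 0.02, 0.04], [0.0013, 0, 0, 0.0106, -0.0044, 0.06, 0.04], [0.0013, 0, 0, 0.0106, -0.0044, 0.09, 0.04], [0.0013, 0, 0, 0.0106, -0.0044, 0.09, 0.04], [0.0013, 0, 0, 0.0106, -0.0044, 0.09, 0.02], [0.0013, 0, 0, 0.0106, -0.0044, 0.09, 0.0], [0.0013, 0, 0, 0.0106, -0.0044, 0.09, 0.0], [0.0013, 0, 0, 0.0106, -0.0044, 0.09, 0.0]], grip_force=50)

```text
clock: 25.7
eef_pos: [551.6, 95.9, 57.6]
tcp_rot: [3.141, 0.001, 1.571]
contact_force: [-2.7, -1.0, 5.0]
opening: 0.086
grasp_force: 46.6
```

Scaled: -0.095 m / 0.5 = -0.19, -0.08 m / 0.5 = -0.16.

>>> move_arm(motion=[[0, 0, 0, 0, 0, 0, 0.0], [0, 0, 0, 0, 0, -0.02, 0.0], [0, 0, 0, 0, 0, -0.06, 0.0], [0, 0, 0, 0, 0, -0.11, 0.0], [0, 0, 0, 0, 0, -0.16, 0.0], [0, 0, 0, 0, 0, -0.19, 0.0], [0, 0, 0, 0, 0, -0.19, 0.0], [0, 0, 0, 0, 0, -0.19, 0.0]])

```text
clock: 26.7
eef_pos: [551.0, 96.1, 151.1]
tcp_rot: [-3.142, 0.001, 1.571]
contact_force: [-1.1, -0.2, -1.8]
opening: 0.081
grasp_force: 47.4
```

```bash
python3 held.py 505.6 95.6 130 175 50
```

```text
scene slope [0.048 0.006] z at centre 162.2 circle (array([508.9,  98.5]), np.float64(1.9)) 100 104
top slope [ 0.025 -0.019] z at centre 163.3 circle (array([506.7,  98.2]), np.float64(1.7)) 61 62
[550.9  96.  150.8] [-3.141e+00  1.000e-03  1.571e+00] 0.078
```

Scaled: -0.42 m / 0.5 = -0.84, -0.37 m / 0.5 = -0.74, 0.05 rad / 1.5708 = 0.0318.

>>> move_arm(motion=[[0.0064, 0, 0, -0.04, 0, 0, 0.0], [0.0127, 0, 0, -0.14, 0.004, 0, 0.0], [0.0191, 0, 0, -0.26, 0.008, 0, 0.0], [0.0255, 0, 0, -0.38, 0.012, 0, 0.0], [0.0318, 0, 0, -0.5, 0.016, 0, 0.0], [0.0318, 0, 0, -0.62, 0.02, 0, 0.0], [0.0318, 0, 0, -0.74, 0.022, 0, 0.0], [0.0318, 0, 0, -0.84, 0.024, 0, 0.0]])

```text
clock: 27.8
eef_pos: [562.4, -327.2, 151.6]
tcp_rot: [-3.092, 0.0, 1.57]
contact_force: [1.8, 1.2, -1.3]
opening: 0.077
grasp_force: 47.4
```

Scaled: -0.0545 m / 0.5 = -0.109, -0.04 m / 0.5 = -0.08.

>>> move_arm(motion=[[0, 0, 0, -0.08, 0.002, 0, 0.0], [0, 0, 0, -0.109, 0.002, 0, 0.0], [0, 0, 0, -0.109, 0.002, 0, 0.0], [0, 0, 0, -0.109, 0.002, 0, 0.0], [0, 0, 0, -0.109, 0.002, 0, 0.0]])

```text
clock: 28.42
eef_pos: [564.7, -377.1, 152.2]
tcp_rot: [-3.092, 0.0, 1.572]
contact_force: [0.5, -0.1, -0.2]
opening: 0.08
grasp_force: 47.4
```

```bash
python3 held.py 518.5 -379 130 175 50;python3 -c "
from h import *
import cv2
cv2.imwrite('pics/s7.png',cv2.resize(grab_frame('scene')[0][60:200,150:310,::-1],None,fx=4,fy=4))"
```

```text
scene slope [-0.002  0.012] z at centre 165.1 circle (array([ 523. , -373.8]), np.float64(2.0)) 134 149
  floor [-1.70000e-02  3.30000e-02  1.02917e+02] 22
top slope [ 0.061 -0.028] z at centre 166.8 circle (array([ 519. , -373.4]), np.float64(1.2)) 28 29
[ 564.8 -377.4  152.4] [-3.093e+00  1.000e-03  1.572e+00] 0.078
```

View pics/s7.png

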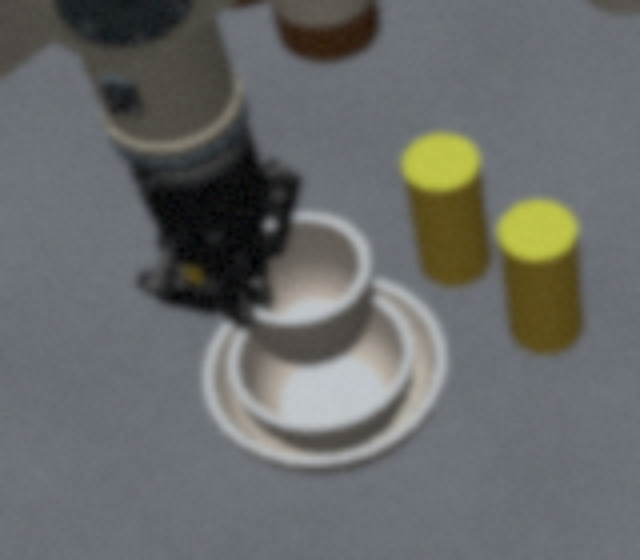

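Scaled: 0.075 m / 0.5 = 0.15, 0.05 m / 0.5 = 0.1.

>>> move_arm(motion=[[0, 0, 0, -0.0044, 0, 0.02, 0.0], [0, 0, 0, -0.0044, 0.0024, 0.06, 0.0], [0, 0, 0, -0.0044, 0.005, 0.1, 0.0], [0, 0, 0, -0.0044, 0.0064, 0.13, 0.0], [0, 0, 0, -0.0044, 0.0074, 0.146, 0.0], [0, 0, 0, -0.0044, 0.0074, 0.15, 0.0], [0, 0, 0, -0.0044, 0.0074, 0.15, 0.0]])

```text
clock: 29.45
eef_pos: [564.8, -380.8, 77.4]
tcp_rot: [-3.093, 0.001, 1.571]
contact_force: [0.7, -0.1, -2.1]
opening: 0.081
grasp_force: 47.4
```

```bash
python3 held.py 518.5 -379 75 110 50; python3 lids.py M 518.5 -379 64 68
```

```text
scene slope [ 0.025 -0.01 ] z at centre 92.0 circle (array([ 523.9, -377.4]), np.float64(2.3)) 75 80
top slope [0.066 0.079] z at centre 88.0 circle (array([ 556.2, -296.5]), np.float64(2.6)) 13 13
[ 565.  -380.9   77.8] [-3.094e+00  1.000e-03  1.571e+00] 0.083
scene M (array([ 520.2, -378.6]), np.float64(2.0)) rim z 64.7 slope [0.001 0.003] 163
top M (array([ 518., -379.]), np.float64(1.7)) rim z 65.3 slope [-0.001  0.001] 90
[ 564.9 -380.8   77.8] [-3.093e+00  1.000e-03  1.571e+00] 0.08057390140978646
```

Scaled: 0.008 m / 0.5 = 0.016, 0.003 m / 0.5 = 0.006.

>>> move_arm(motion=[[0, 0, 0, 0.002, -0.002, 0.006, 0.0], [0, 0, 0, 0.002, -0.0016, 0.012, 0.0], [0, 0, 0, 0.002, -0.0012, 0.016, 0.0], [0, 0, 0, 0.002, -0.0012, 0.016, 0.0]])

```text
clock: 30.15
eef_pos: [564.0, -379.7, 69.6]
tcp_rot: [-3.093, 0.001, 1.571]
contact_force: [0.1, 0.6, 3.7]
opening: 0.083
grasp_force: 48.9
```

Scaled: -0.13 m / 0.5 = -0.26, -0.001 m / 0.5 = -0.002.

>>> move_arm(motion=[[0, 0, 0, 0, 0, 0, 0.015], [0, 0, 0, 0, 0, 0, 0.025], [0, 0, 0, 0, 0, 0, 0.03], [0, 0, 0, 0, 0, 0, 0.03], [0, 0, 0, 0, -0.002, -0.04, 0.03], [0, 0, 0, 0, -0.006, -0.12, 0.03], [0, 0, 0, 0, -0.012, -0.22, 0.03], [0, 0, 0, 0, -0.012, -0.26, 0.03]])

```text
clock: 31.15
eef_pos: [565.4, -380.5, 204.3]
tcp_rot: [-3.097, 0.004, 1.571]
contact_force: [0.6, 0.0, -0.4]
opening: 0.352
grasp_force: 0.0
```

Scaled: 0.22 m / 0.5 = 0.44, 0.2 m / 0.5 = 0.4.

>>> move_arm(motion=[[0, 0, 0, 0.04, 0, -0.02, 0.03], [0, 0, 0, 0.14, 0, -0.04, 0.03], [0, 0, 0, 0.24, 0, -0.06, 0.03], [0, 0, 0, 0.34, 0, -0.06, 0.03], [0, 0, 0, 0.4, 0, -0.06, 0.03], [0, 0, 0, 0.44, 0, -0.06, 0.03], [0, 0, 0, 0.44, 0, -0.06, 0.03], [0, 0, 0, 0.44, 0, -0.06, 0.03]])

```text
clock: 32.15
eef_pos: [565.3, -159.9, 228.8]
tcp_rot: [-3.092, 0.001, 1.571]
contact_force: [-0.0, -0.5, -0.3]
opening: 0.35
grasp_force: 0.0
```

```bash
python3 lids.py L 515 -382.5 44 90 M 518 -379 64 68 S 518 -379 82 50; python3 al.py 1 10 100;python3 al.py -1 10 100;python3 -c "
from h import *
import cv2
p=grab_frame('scene')[0];cv2.imwrite('pics/s8.png',p[:,:,::-1])"
```

```text
scene L (array([ 515.4, -381.7]), np.float64(2.2)) rim z 44.7 slope [ 0.001 -0.001] 280
top L (array([ 513.7, -383.1]), np.float64(2.0)) rim z 45.1 slope [-0.003  0.003] 357
scene M (array([ 520. , -378.6]), np.float64(2.2)) rim z 64.8 slope [ 0.002 -0.001] 183
top M (array([ 517.9, -378.5]), np.float64(1.8)) rim z 65.3 slope [-0.008  0.004] 295
scene S (array([ 522.2, -376.4]), np.float64(2.0)) rim z 83.0 slope [ 0.003 -0.002] 188
top S (array([ 519.3, -377.1]), np.float64(1.9)) rim z 83.4 slope [-0.011  0.002] 213
[ 565.4 -160.4  228.9] [-3.092e+00  1.000e-03  1.570e+00] 0.3488738947190912
scene [ 1.723e+00 -1.289e+00 -1.000e-03 -7.300e-02] 815 h [11.2 56.3 99.1] res 0.78
top [ 6.350e-01 -1.947e+00 -1.000e-03 -7.200e-02] 170 h [11.1 56.7 99.4] res 0.34
scene [ 1.528 -0.816 -0.009 -0.089] 821 h [11.  56.1 99.2] res 0.88
top [ 0.439 -1.281 -0.009 -0.093] 203 h [12.1 57.  98.2] res 0.35
```

View pics/s8.png

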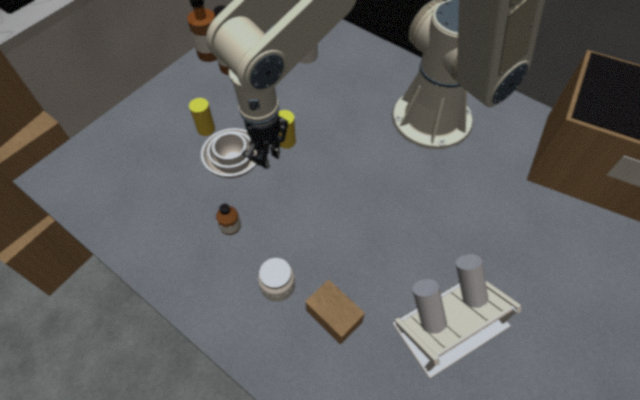

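The picture shows the three lids nested level at (230,152), both beakers on their pegs at (430,305) and (471,280), and the bottle, tub and carton where they were. Handing in.

```bash
python3 -c "
from rig import order
print(order.sign_off())"
```

```text
the job is handed in; nothing more can be done
None
```

The job is handed in: both beakers hang seated on the pegs, the three lids are nested level, and the bottle, tub and carton look unmoved; sign-off returned no verdict.

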